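# Press a lino plate onto its backing boards in the toggle-clamp jig

## Task

Lay the carved lino plate, carved side up, on the two backing boards in the mounting jig and, with the clamp still open, tap the stack of three until all three lie flush against both far stops and the end stop. Then swing the toggle clamp handle over centre so the clamp locks down on the lino, leave it locked for about three seconds to press the stack, and swing the handle all the way back open, leaving the flush stack in the jig and letting go. Do not disturb the bottles, tools and other things around.

Things in the scene. Friction and masses are not known exactly. Their poses are not given: they have to be found in the camera images.
- jig: Fixed grey laminate jig board, 12 mm thick, on the table; in its own frame it spans x -75 to +75 mm, y -212 to +112 mm. Origin on the table under the centre of the plates' proper place (the nest), which is open on its -x and +y sides. A steel toggle clamp is bolted to it behind the end stop, from y -97 to -163 mm, in the plane x = 0
- far_stops (a point): Midpoint between the two wooden far stops, on their faces at jig x +30 mm, y 0, height 46 mm = the top of all stops. Each is 24 mm wide, 16 mm thick, centred at jig y -50 and +50 mm; the gap between them (y -38 to +38) is free
- end_stop (a point): Middle of the top edge of the wooden end stop's face, at jig y -75 mm, x 0, height 46 mm; it is 40 mm wide along jig x and 14 mm thick
- nest (a point): Point on the jig board's upper face (12 mm above the table): where the centre of the lowest board's underside lies when its edges touch all three stops. Axes as the jig: x towards the far stops, y away from the end stop and clamp
- lino: The carved lino plate: 60 x 150 mm (its x, y), 8 mm thick, grey lino with a pale leaf carving on a plywood back, 90 g nominal; origin at the centre of its underside. It starts flat, carved side up, on the table. Goes on top of the two boards: its underside is then 32 mm above the table
- board_low: Bare plywood backing board, 60 x 150 x 10 mm (its x, y, z), about 70 g, loose, lying skewed on the jig board, underside 12 mm above the table; origin at the centre of its underside
- board_mid: Second identical plywood backing board lying skewed on the first, underside 22 mm above the table; origin at the centre of its underside
- clamp_handle (a joint): Handle angle, rad: 0 = fully open (leans 1.16 rad from vertical, away from the nest; clamp arm upright); 1.16 = dead centre; 1.25 = stop, locked (leans 0.09 rad past vertical towards the nest; arm level). Swings in the jig's y-z plane; closing moves its top up and to jig +y. Needs up to about 7 N at the grip near dead centre, either way; stays where left when open or locked
- handle_grip (a point): Middle of the black rubber handle grip (22 mm wide along jig x, 20 mm thick, 64 mm long along the handle), 100 mm from the handle's pivot; the handle's end is 26 mm beyond it
- handle_pivot (a point): Handle's hinge axis (parallel to jig x), at jig x 0, y -126 mm, 50 mm above the table
- clamp_pad: Round rubber pad, 22 mm across, sprung, near the end of the 100 mm clamp arm, whose hinge is at jig y -115 mm, 68 mm above the table. Open it is beside the upright arm top (up to about 170 mm above the table); locked it presses on the lino about 25 mm from the nest centre on the clamp side
- ink_bottle: Bystander: black bottle, diameter 64, 170 mm tall; origin under its centre
- drink_can: Bystander: can with an orange band, diameter 66, 122 mm tall; origin under its centre
- paint_jar: Bystander: glass jar, diameter 68, 100 mm tall; origin under its centre
- paint_tube: Bystander: slim green bottle, diameter 40, 130 mm tall, near the clamp; origin under its centre
- tape_roll: Bystander: roll of tape lying flat, diameter 96, 24 mm high; origin under its centre
- brayer: Bystander: ink roller lying on the table: handle from x -130 to -30 mm, roller (66 mm wide, diameter 36) at x +30 mm; origin at table level
- palette_knife: Bystander: palette knife lying flat, 190 mm long along its x

How it is judged (in metres and radians):
On the way, in this order (a step that is already met when the one before it is completed fails the run):
1. lino on the two boards, all three flush with the stops, clamp still open (x of board_low in the frame of nest between -0.003 and 0.003 m and y of board_low in the frame of nest between -0.003 and 0.003 m and z of board_low in the frame of nest between -0.003 and 0.003 m and angle between the x axis of each of board_low, board_mid, lino and the x axis of nest, either way round below 0.03 rad and angle between each of board_low, board_mid, lino's own z axis and vertical below 0.05 rad and x of board_mid in the frame of nest between -0.003 and 0.003 m and y of board_mid in the frame of nest between -0.003 and 0.003 m and z of board_mid in the frame of nest between 0.007 and 0.013 m and x of lino in the frame of nest between -0.003 and 0.003 m and y of lino in the frame of nest between -0.003 and 0.003 m and z of lino in the frame of nest between 0.017 and 0.023 m and value of joint clamp_handle below 0.4 rad), for 0.2 s.
2. clamp locked over centre, pad pressing the lino, stack flush, for two seconds (x of board_low in the frame of nest between -0.003 and 0.003 m and y of board_low in the frame of nest between -0.003 and 0.003 m and z of board_low in the frame of nest between -0.003 and 0.003 m and angle between the x axis of each of board_low, board_mid, lino and the x axis of nest, either way round below 0.03 rad and angle between each of board_low, board_mid, lino's own z axis and vertical below 0.05 rad and x of board_mid in the frame of nest between -0.003 and 0.003 m and y of board_mid in the frame of nest between -0.003 and 0.003 m and z of board_mid in the frame of nest between 0.007 and 0.013 m and x of lino in the frame of nest between -0.003 and 0.003 m and y of lino in the frame of nest between -0.003 and 0.003 m and z of lino in the frame of nest between 0.017 and 0.023 m and value of joint clamp_handle above 1.2 rad and contact force between clamp_pad and lino above 4 N), for 2 s.
At the end, for the whole second after the job is handed in: The clamp handle is back open (within 0.15 rad of its open end) and the two boards and the lino on top, carved side up, lie at rest in the nest, each with its centre within 3 mm of the flush position and within 0.03 rad of square (x of board_low in the frame of nest between -0.003 and 0.003 m and y of board_low in the frame of nest between -0.003 and 0.003 m and z of board_low in the frame of nest between -0.003 and 0.003 m and angle between the x axis of each of board_low, board_mid, lino and the x axis of nest, either way round below 0.03 rad and angle between each of board_low, board_mid, lino's own z axis and vertical below 0.05 rad and x of board_mid in the frame of nest between -0.003 and 0.003 m and y of board_mid in the frame of nest between -0.003 and 0.003 m and z of board_mid in the frame of nest between 0.007 and 0.013 m and x of lino in the frame of nest between -0.003 and 0.003 m and y of lino in the frame of nest between -0.003 and 0.003 m and z of lino in the frame of nest between 0.017 and 0.023 m and value of joint clamp_handle below 0.15 rad and linear speed of each of lino, board_mid, board_low below 0.02 m/s); the robot touches nothing.
It fails at once if a bystander shifted more than 25 mm (distance of any of ink_bottle, drink_can, paint_jar, paint_tube, tape_roll, brayer, palette_knife from where it was at the start of the episode above 0.025 m).
It fails at once if a bottle, can or jar tipped over (angle between any of ink_bottle, drink_can, paint_jar, paint_tube's own z axis and vertical above 0.4 rad).
It also fails if it takes over 72 s, if anything falls off the work surface, if the arm or the gripper's body presses on something with over 40 N, if the wrist force passes 120 N, or if a joint passes its speed limit or range.

## Robot

A 7-joint arm with a two-finger parallel gripper is mounted at the origin on the work surface. World frame = base frame: x ahead of the robot, y to its left, z up, the work surface at z = 0. Lengths are in mm, angles in degrees, forces in N, time in s.
With the tool pointing down it reaches from about 350 to 900 mm from the base axis. Payload 8.1 kg.
Tool frame: the origin (TCP) lies on the centre line of the jaws, within the pads' length; the fingertips stand 22 mm ahead of it and the grasp point (between the pads) lies 3 mm ahead of it; z points along the fingers, y is the line along which they close (so a half turn about z gives the same grasp; the last joint's range is limited). The gripper opens to 85 mm and grips with 20 to 120 N. Pads are 22 mm wide; open, the fingers measure 114 mm over their backs; the gripper's body (76 mm by 85 mm) begins 54 mm behind the grasp point. The pads swing forward as they close: fully open they stand 13 mm farther back than shut.
Start: joints at [-75.665, 24.895, 1.432, 90.138, -0.665, 64.973, -4.303], TCP at [215.982, 586.51, 214.623] pointing down, gripper open.
Joint ranges: [-149.89, 149.89], [-25.12, 119.58], [-72.63, 75.52], [4.76, 147.25], [-75.54, 255.54], [6.69, 114.76], [-157.13, 157.13]. Speed limits (degrees/s): [127.2, 127.2, 172.46, 172.46, 180, 180, 180].

## Interface

Orientations are given as [roll, pitch, yaw] about the fixed x, y, z axes, in that order (R = Rz(yaw) Ry(pitch) Rx(roll)).
In Python, from plant import * gives the robot as it stands. The module is installed in compiled form; this text tells all that it offers. Calls block until the motion is done:
- movep(position, orientation): joint-space move of the TCP to a pose.
- move_l(position, frame=None, max_speed=150, max_force=None): straight line of the TCP; frame=None keeps the orientation; max_speed is the mean speed in mm/s. With max_force (N) it stops when the force on the tool has changed by that much, and returns True; else False.
- set_joints(angles): joint-space move.
- grip(opening): opening from 0.0 (shut) to 1.0 (fully open); the grip force is fixed at half the most; returns when the fingers have stopped.
- wait(seconds).
- solve_ik(position, orientation): joint angles nearest the present ones, or None.
- observe(): the state.
- capture(name): name is "scene" or "top"; returns the picture (420x560x3 uint8, red, green, blue); there is no depth.
- camera_params(name): a dict with "K" (3x3 intrinsics, pixels), "position" and "rotation" of the camera in the world. Camera axes: x right, y up, looking along -z (the intrinsics and any distortion apply to the point x, -y, -z); pixel columns grow to the right and rows downward; lengths in mm; the calibration is good to about 2 mm. A picture is of the moment at which its call begins. camera_params takes no time and is no camera call.
A pose or a line that the arm cannot do raises MotionError and nothing moves.
- hand_in(): hands the job in; it is judged then, once.
The state is a dict: "time_s": time; "joint_pos": joint angles; "qd": joint speeds; "joint_torque": joint torques, N m; "ee_pos": TCP position; "eef_rot": TCP orientation; "contact_force": force on the tool from outside, world axes, zero at the start; "torque": the same for the moment, N m; "opening": opening from 0.0 (shut) to 1.0 (fully open); "grip_force": force on a finger pad.
Only numpy, scipy, OpenCV 4.12 (cv2) and the standard library are available. Lean on these libraries where they do the work, as an engineer would, in place of code of your own. Each camera call takes 0.05 s, during which the arm holds its last target. There are 200 camera calls.

## Working session

There is one attempt and no reset: what is moved stays moved. The work goes in short steps, each a Python script; the robot and the scene stay as the last script left them, time stands still between calls to the robot, and variables do not carry over. Pictures are saved under pics/ and viewed, at most 10 in all, crops included, and the job is handed in when it is done.

```bash
mkdir -p pics; python3 - <<'E'
from plant import *
import cv2
for n in("scene","top"):
    im=capture(n); cv2.imwrite(f"pics/{n}0.png",im[:,:,::-1]); p=camera_params(n)
    print(n,{k:(v.round(3).tolist() if hasattr(v,'round') else v) for k,v in p.items()})
o=observe();print(o)
E
```

```text
scene {'K': [[426.088, 0.0, 278.546], [0.0, 426.088, 209.634], [0.0, 0.0, 1.0]], 'position': [1271.697, 93.219, 636.044], 'rotation': [54.14, -0.255, 93.714]}
top {'K': [[509.131, 0.0, 281.695], [0.0, 509.131, 199.921], [0.0, 0.0, 1.0]], 'position': [292.246, 73.272, 1371.694], 'rotation': [11.714, -0.023, -89.64]}
{'time_s': 0.1, 'joint_pos': array([-75.66477075,  24.93341603,   1.43084767,  90.18285493,
        -0.66608298,  64.97364506,  -4.3011601 ]), 'qd': array([ 0.00610987, -0.09175457,  0.18303052, -0.09740869, -0.03138727,
       -0.08965598,  0.00336987]), 'joint_torque': array([ 2.70411416e-03, -6.71757531e+01,  1.02782730e+00, -3.16900885e+01,
        1.57112628e-02,  7.18857162e-03, -1.14283904e-05]), 'ee_pos': array([215.83209746, 586.04926598, 213.90105282]), 'eef_rot': array([-1.79918631e+02,  6.12088217e-03,  1.59783431e+02]), 'contact_force': array([ 0.20445579, -0.0862723 ,  0.10261858]), 'torque': array([-0.01883569,  0.04028343,  0.00818173]), 'grip_force': 0.0, 'opening': 0.9968262596228479}
```

View pics/top0.png

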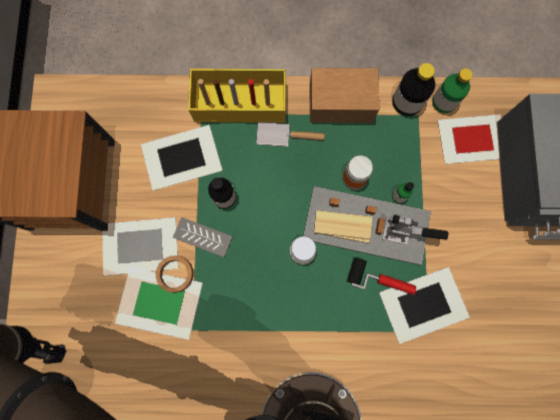

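View pics/scene0.png

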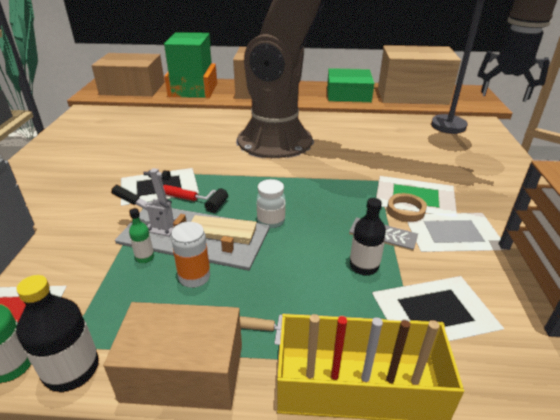

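The top view shows the jig with boards at (344,226), far stops at (334,202) and (371,209), the end stop at (380,226) and the clamp at (405,230). The lino is at (203,236), beside the tape roll (174,273) and the bottle (221,192). Paint jar is at (303,250), brayer at (380,275), can at (358,172) and green bottle at (403,192).

```bash
cat > h.py <<'E'
from plant import *
import cv2, numpy as np
from scipy.spatial.transform import Rotation as Ro
def cam(n):
    p=camera_params(n); return np.array(p["K"]),np.array(p["position"]),Ro.from_euler("xyz",p["rotation"],degrees=True).as_matrix()
def cast(n,uv,z):
    K,c,R=cam(n); uv=np.atleast_2d(uv).astype(float)
    d=np.c_[(uv[:,0]-K[0,2])/K[0,0],-(uv[:,1]-K[1,2])/K[1,1],-np.ones(len(uv))]@R.T
    return c+d*((z-c[2])/d[:,2])[:,None]
def proj(n,P):
    K,c,R=cam(n); q=(np.atleast_2d(P)-c)@R
    return np.c_[K[0,2]+K[0,0]*q[:,0]/-q[:,2],K[1,2]-K[1,1]*q[:,1]/-q[:,2]]
def blobs(mask,amin):
    cs,_=cv2.findContours(mask.astype(np.uint8),cv2.RETR_EXTERNAL,cv2.CHAIN_APPROX_NONE)
    return [c for c in cs if cv2.contourArea(c)>amin]
def rect(n,c,z):
    w=cast(n,c[:,0],z)[:,:2].astype(np.float32); return cv2.minAreaRect(w)
E
python3 - <<'E'
from h import *
im=cv2.imread("pics/top0.png"); hsv=cv2.cvtColor(im,cv2.COLOR_BGR2HSV)
for p in [(312,215),(420,250),(390,250),(344,220),(334,202),(371,209),(380,226),(190,235),(182,232),(225,240),(210,236)]:
    print(p,hsv[p[1],p[0]])
cv2.imwrite("pics/c.png",cv2.resize(im[165:275,160:450],None,fx=2.7,fy=2.7,interpolation=cv2.INTER_CUBIC))
E
```

```text
(312, 215) [ 20  17 139]
(420, 250) [ 21  19 136]
(390, 250) [ 23  15 134]
(344, 220) [ 21 101 214]
(334, 202) [ 13 163 160]
(371, 209) [ 13 164 159]
(380, 226) [ 12 164 151]
(190, 235) [ 16  22 129]
(182, 232) [ 15  24 126]
(225, 240) [ 11  22 126]
(210, 236) [ 11  22 128]
```

View pics/c.png

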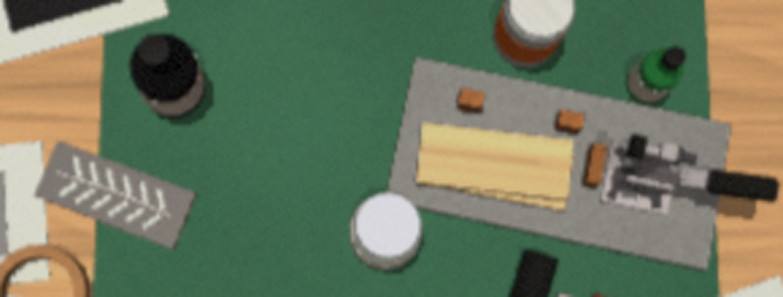

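The crop shows the jig outline, with corners at about (415,58), (731,124) and (708,268). The mid board is skewed against the low one, and the lino lies at (117,195). The jar's rim comes close to the jig's lower-left corner.

```bash
cat >> h.py <<'E'
def jigfit(im):
    h=cv2.cvtColor(im,cv2.COLOR_RGB2HSV); 
    m=((h[...,1]<45)&(h[...,2]>105)&(h[...,2]<160)).astype(np.uint8)
    m=cv2.morphologyEx(m,cv2.MORPH_CLOSE,np.ones((3,3))); return m,h
E
python3 - <<'E'
from h import *
from scipy.optimize import least_squares
im=cv2.imread("pics/top0.png")[:,:,::-1].copy(); m,h=jigfit(im)
for c in blobs(m,300): print(cv2.contourArea(c),cv2.boundingRect(c))
c=max([c for c in blobs(m,300) if 290<cv2.boundingRect(c)[0]<330],key=cv2.contourArea)
W=cast("top",c[:,0],12)[:,:2]
# robust line fit of the four sides of the known rectangle
def res(p):
    a=p[2]; d=W-p[:2]; x=d@[np.cos(a),np.sin(a)]; y=d@[-np.sin(a),np.cos(a)]+50
    return np.maximum(abs(x)-76,abs(y)-163)   # ~half pixel outward
r=cv2.minAreaRect(W.astype(np.float32)); print("minrect",r)
best=min((least_squares(res,[r[0][0],r[0][1]+49,a],loss="soft_l1",f_scale=1.) for a in np.radians([-20,-10,0])),key=lambda s:s.cost)
x,y,a=best.x; print("jig",x,y,np.degrees(a),np.median(abs(best.fun)),"mean in/out",np.median(best.fun))
def J(P): P=np.atleast_2d(P).astype(float); return np.c_[x+P[:,0]*np.cos(a)-P[:,1]*np.sin(a),y+P[:,0]*np.sin(a)+P[:,1]*np.cos(a),P[:,2]]
print("stop tops proj",proj("top",J([[38,50,46],[38,-50,46],[0,-82,46]])).round(1))
o=(h[...,0]<17)&(h[...,1]>130)&(h[...,2]>120); o[:195]=0;o[236:]=0;o[:,:320]=0;o[:,390:]=0
for b in blobs(o,10): print("stop blob",b[:,0].mean(0),cv2.boundingRect(b))
l=[c for c in blobs(m,300) if 165<cv2.boundingRect(c)[0]<190 and cv2.boundingRect(c)[1]>205]
for c in l: print("lino",rect("top",c,8), rect("top",c,4))
bm=(abs(h[...,0].astype(int)-21)<5)&(h[...,1]>60)&(h[...,2]>150); bm[:200]=0;bm[250:]=0;bm[:,:305]=0;bm[:,378:]=0
for b in blobs(bm,200): 
    print("boards",rect("top",b,32),rect("top",b,22)); print(cv2.approxPolyDP(b,2,True)[:,0].tolist())
v=Ro.from_euler("z",a)
for n,uv,z in [("jar",(303,247),100),("can",(360,166),122),("tube",(407,186),125),("ink",(217,184),165),("tapeC",(174,273),24)]: print(n,cast("top",uv,z).round(0))
for n in("top",):
    big=cv2.resize(im[:,:,::-1][180:280,290:450],None,fx=4.5,fy=4.5,interpolation=cv2.INTER_CUBIC)
    for P in J([[-75,-212,12],[75,-212,12],[75,112,12],[-75,112,12],[30,38,46],[30,62,46],[30,-38,46],[30,-62,46],[20,-75,46],[-20,-75,46],[0,-168,92]]):
        u=proj(n,P)[0]; cv2.circle(big,tuple(int(t) for t in ((u-[290,180]+.5)*4.5)),3,(255,0,255),-1)
    cv2.imwrite("pics/d.png",big)
E
```

```text
1260.0 (117, 229, 46, 34)
1127.0 (173, 218, 59, 39)
5787.0 (300, 186, 130, 79)
2720.5 (530, 94, 30, 120)
minrect ((506.3075866699219, -151.89170837402344), (332.3950500488281, 155.0548858642578), 77.91643524169922)
jig 519.4522969623296 -102.3812113751518 -11.27114305234475 4.404350312937652 mean in/out -4.404350312937652
stop tops proj [[332.6 200.5]
 [369.7 207.9]
 [379.2 224.2]]
stop blob [380.58064516 225.22580645] (378, 219, 6, 14)
stop blob [370.85714286 208.61904762] (367, 206, 9, 6)
stop blob [334.09090909 201.        ] (330, 198, 9, 7)
lino ((473.2959289550781, 288.7965087890625), (147.95114135742188, 61.1196174621582), 69.34539031982422) ((473.82696533203125, 289.42864990234375), (148.38510131835938, 61.298885345458984), 69.34539031982422)
boards ((500.3216552734375, -88.8628921508789), (151.60328674316406, 71.38941955566406), 83.52864074707031) ((501.8748474121094, -90.07312774658203), (152.7349090576172, 71.92230224609375), 83.52864074707031)
[[316, 211], [315, 232], [369, 241], [371, 216]]
jar [[436.  20. 100.]]
can [[ 641. -124.  122.]]
tube [[ 589. -241.  125.]]
ink [[581. 232. 165.]]
tapeC [[374. 356.  24.]]
```

View pics/d.png

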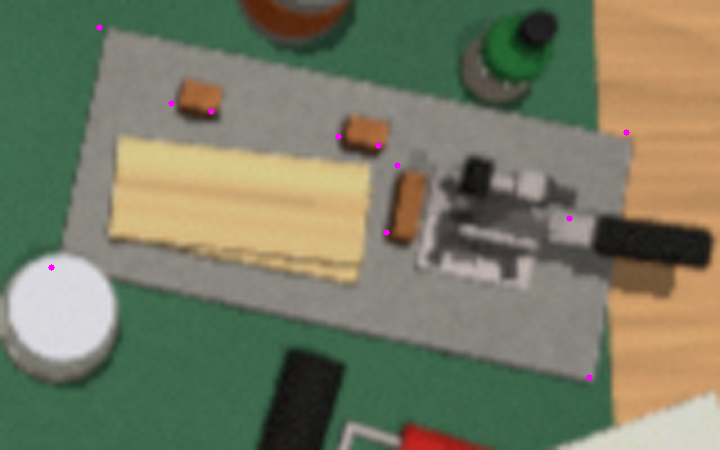

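Stop and corner marks sit about 1.3 px left of the true features because the jar pulled the fit. I'll refit without the jar and then go for the lino, feeling for the table with the fingertips.

```bash
python3 - <<'E'
from h import *
from scipy.optimize import least_squares
im=cv2.imread("pics/top0.png")[:,:,::-1].copy(); m,h=jigfit(im)
c=[c for c in blobs(m,300) if cv2.boundingRect(c)[0]==300][0][:,0]
c=c[np.hypot(*(c-[303,252]).T)>18]
W=cast("top",c,12)[:,:2]
def res(p):
    a=p[2]; d=W-p[:2]; x=d@[np.cos(a),np.sin(a)]; y=d@[-np.sin(a),np.cos(a)]+50
    return np.maximum(abs(x)-73.7,abs(y)-160.7)
b=least_squares(res,[517,-106,np.radians(-11.7)],loss="cauchy",f_scale=1.); x,y,a=b.x
print("jig",b.x[:2],np.degrees(a),np.median(abs(b.fun)),np.median(b.fun))
def J(P): P=np.atleast_2d(P).astype(float); return np.c_[x+P[:,0]*np.cos(a)-P[:,1]*np.sin(a),y+P[:,0]*np.sin(a)+P[:,1]*np.cos(a),P[:,2]]
print("proj",proj("top",J([[38,50,46],[38,-50,46],[0,-82,46]])).round(1),"obs 334.1,201 370.9,208.6 380.6,225.2")
S=J([[38,50,46],[38,-50,46],[0,-82,46]]); C=cast("top",[[334.1,201],[370.9,208.6],[380.6,225.2]],46); print((C-S)[:,:2].round(1))
for P,ys in [((473.3,288.8,120),(69.35,-110.65)),((x,y,120),(90+np.degrees(a),np.degrees(a)-90,np.degrees(a),180+np.degrees(a))),((*J([[0,-218,0]])[0][:2],150),(90+np.degrees(a),np.degrees(a)-90))]:
    for w in ys:
        q=solve_ik(list(P),[180,0,w]); print(np.round(P),round(w,1),None if q is None else np.round(q,0))
E
```

```text
jig [ 518.69805756 -106.30365355] -11.893238181809092 1.2229491278601756 -1.065451999643237
proj [[334.2 200.6]
 [371.3 208.4]
 [380.7 224.8]] obs 334.1,201 370.9,208.6 380.6,225.2
[[-1.1  0.4]
 [-0.4  1. ]
 [-1.   0.2]]
[473. 289. 120.] 69.3 [-56.  25.  26. 108. -14.  50. -44.]
[473. 289. 120.] -110.7 [-28.  25. -12. 106.   6.  50. 116.]
[ 519. -106.  120.] 78.1 [-29.  28.  49. 113. -27.  51.  22.]
[ 519. -106.  120.] -101.9 [ -38.   36.   66.  113.  -40.   58. -144.]
[ 519. -106.  120.] -11.9 [-40.  39.  71. 113. -44.  60. -50.]
[ 519. -106.  120.] 168.1 [-22.  25.  38. 112. -20.  49. 105.]
[ 474. -320.  150.] 78.1 [ -5.  29.  49. 105. -26.  57.  43.]
[ 474. -320.  150.] -101.9 [ -13.   37.   66.  106.  -38.   63. -125.]
```

```bash
cat >> h.py <<'E'
JX,JY,JA=518.,-105.9,np.radians(-11.9)
def J(x,y,z): return [JX+x*np.cos(JA)-y*np.sin(JA),JY+x*np.sin(JA)+y*np.cos(JA),z]
YP=90+np.degrees(JA)   # tool y along jig x
YX=np.degrees(JA)      # tool x along jig x
def st(s=""):
    o=observe(); print(s,"t%.1f"%o["time_s"],"p",o["ee_pos"].round(1),"r",o["eef_rot"].round(1),"F",o["contact_force"].round(1),"op %.3f gf %.1f"%(o["opening"],o["grip_force"]),flush=True)
E
python3 - <<'E'
from h import *
P=(473.3,288.8)
movep([*P,110],[180,0,69.35]); grip(0.88); st("above")
move_l([*P,45],max_speed=150)
hit=move_l([*P,2],max_speed=25,max_force=4); st(f"touch {hit}")
z=observe()["ee_pos"][2]
move_l([*P,z+3],max_speed=50); grip(0); st("gripped")
cv2.imwrite("pics/e.png",cv2.resize(capture("scene")[150:330,250:490,::-1],None,fx=3,fy=3))
E
```

```text
above t1.9 p [473.1 289.6 110.1] r [-180.    -0.    69.4] F [-0.3 -0.9  0.5] op 0.880 gf 0.0
touch False t4.3 p [473.4 288.9   2.1] r [180.   -0.   69.4] F [ 0.8 -0.2  0.5] op 0.876 gf 0.0
gripped t5.3 p [473.3 288.8   5.1] r [-180.    -0.    69.4] F [-0.3  0.7  0.8] op 0.002 gf 0.0
```

View pics/e.png

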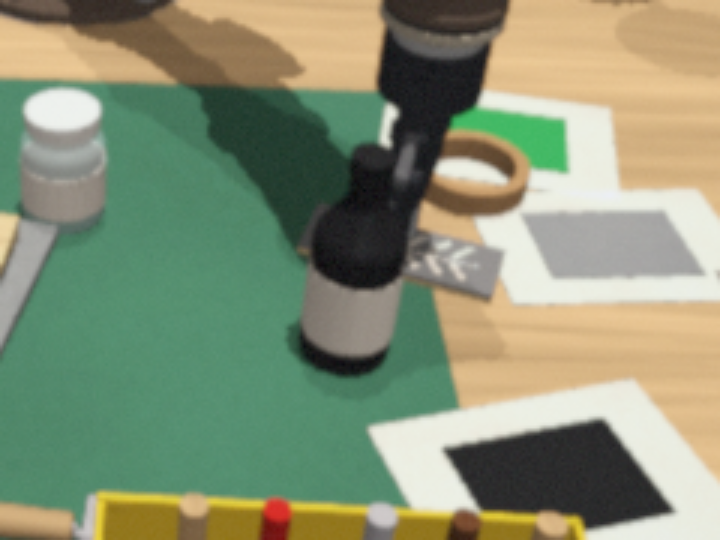

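The scene view shows the gripper over the lino, largely hidden behind the ink bottle. The fingers shut fully without touching the plate, so the tips look to be above it. I'll check in the top view before moving.

```bash
python3 - <<'E'
from h import *
st()
move_l([473.3,288.8,60]); grip(0.88); st("open")
im=capture("top"); a=cv2.resize(im[170:290,130:280,::-1],None,fx=3,fy=3)
s=capture("scene"); b=cv2.resize(s[120:280,320:460,::-1],None,fx=2.25,fy=2.25)
print(proj("scene",[[473.3,288.8,60],[473.3,288.8,38],[473.3,288.8,0]]).round(1))
for p in proj("scene",[[473.3,288.8,60],[473.3,288.8,38],[473.3,288.8,0]]): cv2.circle(b,tuple(int(t) for t in (p-[320,120])*2.25),2,(255,0,255),-1)
cv2.imwrite("pics/f.png",np.hstack([a[:360],b]))
E
```

```text
t5.3 p [473.3 288.8   5.1] r [180.    0.   69.3] F [ 0.2 -0.1  0.3] op -0.002 gf 0.0
open t6.5 p [473.3 288.8  60. ] r [180.   -0.   69.4] F [ 0.5  0.5 -0.7] op 0.878 gf 0.0
[[385.5 213.3]
 [384.  221. ]
 [381.6 233.7]]
```

View pics/f.png

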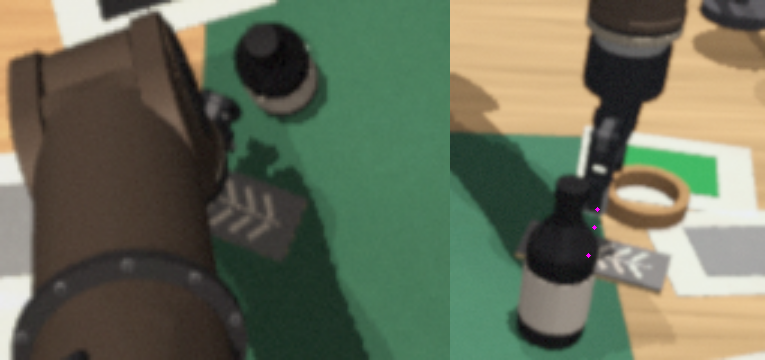

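Compared with the projected TCP, the near fingertip seems higher than stated. I'll measure the real tip height by touching the lino with closed fingers.

```bash
python3 - <<'E'
from h import *
P=(473.3,288.8)
grip(0); move_l([*P,8],max_speed=120)
try: hit=move_l([*P,-18],max_speed=20,max_force=4); st(f"touch {hit}")
except MotionError as e: print(e)
o=observe()["ee_pos"][2]
move_l([*P,o+30],max_speed=120); grip(0.88)
hit=move_l([*P,o-22],max_speed=30,max_force=4); st(f"touch open {hit}")
E
```

```text
touch True t8.8 p [473.2 288.8  -8.6] r [-180.     0.    69.3] F [-1.9 -0.8  9. ] op -0.001 gf 4.5
touch open True t11.3 p [473.3 288.8 -25.9] r [-1.80e+02  1.00e-01  6.94e+01] F [-1.9 -0.2  7.9] op 0.880 gf 3.8
```

The tips actually sit about 17 mm (shut) to 26 mm (open) behind the reported TCP. I'll work with measured tip heights and grasp now.

```bash
python3 - <<'E'
from h import *
P=(473.3,288.8)
move_l([*P,-21],max_speed=60); grip(0); st("gripped")
move_l([*P,60],max_speed=120); st("lift")
print(proj("scene",J(0,0,0)))
s=capture("scene"); cv2.imwrite("pics/g.png",cv2.resize(s[100:300,280:480,::-1],None,fx=2.5,fy=2.5))
E
```

```text
gripped t11.9 p [473.3 288.8 -20.6] r [-1.799e+02  1.000e-01  6.940e+01] F [-1.  -0.4  7.8] op 0.684 gf 63.4
lift t12.7 p [472.8 288.6  59.4] r [-179.9    0.2   69.4] F [ 0.   0.  -0.5] op 0.676 gf 64.1
[[212.96589528 238.31818274]]
```

View pics/g.png

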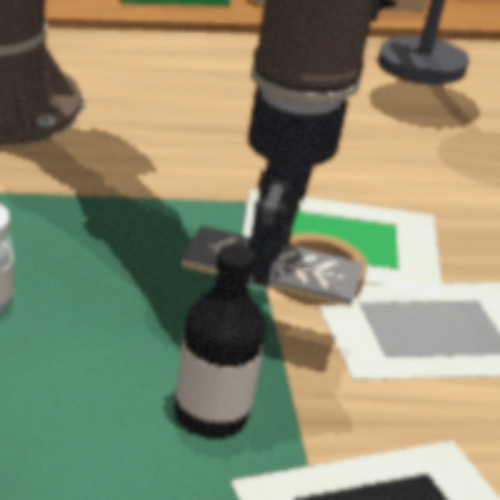

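The lino is lifted level, held across its middle. Next I place it on the boards.

```bash
python3 - <<'E'
from h import *
move_l([472.8,288.6,140],max_speed=200)
move_l([455,130,140],frame=[180,0,YP],max_speed=250) if 0 else movep([460,130,140],[180,0,YP])
movep(J(-12,8,140),[180,0,YP]); st("over")
move_l(J(-12,8,25),max_speed=120)
h=move_l(J(-12,8,11.5),max_speed=20,max_force=4); st(f"down {h}")
grip(0.88); st("rel")
move_l(J(-12,8,100),max_speed=200); st()
q=solve_ik(J(-85,5,100),[180,0,YX+180]); print(q)
E
```

```text
over t14.9 p [508.1 -93.4 139.5] r [-179.9   -0.    78.2] F [-0.1  1.2 -1.5] op 0.682 gf 64.2
down True t16.7 p [507.6 -95.6  11.4] r [-180.    -0.    78.1] F [-1.1  0.3  5.9] op 0.679 gf 64.8
rel t17.0 p [507.  -95.4  10.9] r [-179.9    0.    78.1] F [ 0.4 -0.3  0.2] op 0.879 gf 0.0
 t17.6 p [507.8 -95.3  99.9] r [-179.9   -0.    78.1] F [ 0.1 -0.1 -0.5] op 0.879 gf 0.0
[ -1.07808164  16.65303284   6.13260576 122.77851225  -2.69147825
  40.68978009  84.94060142]
```

```bash
cat >> h.py <<'E'
def toj(p): d=np.array(p[:2])-[JX,JY]; return [round(float(d[0]*np.cos(JA)+d[1]*np.sin(JA)),1),round(float(-d[0]*np.sin(JA)+d[1]*np.cos(JA)),1)]
def pushx(y=4,F=10,x0=-82):
    move_l(J(x0,y,-4),max_speed=200)
    h=move_l(J(-34,y,-4),max_speed=45,max_force=F); st(f"pushx {h}"); print(toj(observe()["ee_pos"]))
def pushy(F=10,y0=105):
    move_l(J(0,y0,0),max_speed=200)
    h=move_l(J(0,78,0),max_speed=45,max_force=F); st(f"pushy {h}"); print(toj(observe()["ee_pos"]))
E
python3 - <<'E'
from h import *
movep(J(-85,4,100),[180,0,YX+180]); grip(0.6); st()
pushx()
move_l(J(-60,4,-4)); move_l(J(-60,4,100),max_speed=250); st()
im=capture("top"); cv2.imwrite("pics/h.png",im[:,:,::-1])
print(solve_ik(J(0,110,100),[180,0,YP]))
E
```

```text
t19.1 p [435.7 -84.4  99.9] r [-180.    -0.   168.1] F [-0.2  0.7  0.1] op 0.597 gf 0.0
pushx True t20.7 p [480.8 -94.   -4.6] r [-180.    -0.2  168.1] F [ 0.1  0.5 -0.2] op 0.602 gf 0.0
[-38.8, 4.0]
 t21.6 p [461.1 -89.7 100.7] r [ 1.800e+02 -1.000e-01  1.681e+02] F [ 0.7 -0.5 -0.8] op 0.598 gf 0.0
[-25.52844728  25.85503214  26.8375394  111.25502887 -15.75999751
  46.4580205   -1.94612011]
```

```bash
python3 - <<'E'
from h import *
movep(J(-30,112,105),[180,0,YP]); grip(0.2); movep(J(0,110,60),[180,0,YP])
pushy()
move_l(J(0,105,0)); move_l(J(0,108,100),max_speed=250)
movep(J(-85,4,100),[180,0,YX+180]); grip(0.6)
pushx(0); move_l(J(-60,0,-4)); move_l(J(-85,0,100),max_speed=250); st()
set_joints(list(np.array(observe()["joint_pos"])+[-35,0,0,0,0,0,0])); st()
im=capture("top"); cv2.imwrite("pics/i.png",cv2.resize(im[185:270,295:440,::-1],None,fx=5,fy=5,interpolation=cv2.INTER_CUBIC)); cv2.imwrite("pics/i_full.png",im[:,:,::-1])
E
```

```text
pushy True t24.7 p [536.6 -19.6   0.8] r [ 1.799e+02 -1.000e-01  7.820e+01] F [0.9 1.8 2.3] op 0.198 gf 1.5
[0.4, 88.3]
pushx True t28.8 p [480.  -98.   -4.6] r [-180.    -0.2  168.1] F [-1.1  0.8  0.9] op 0.599 gf 0.0
[-38.8, -0.1]
 t29.7 p [435.8 -88.5 100.6] r [ 1.800e+02 -1.000e-01  1.681e+02] F [-0.1  1.2 -1. ] op 0.598 gf 0.0
 t30.7 p [407.9 176.1 100.1] r [-1.80e+02 -1.00e-01 -1.57e+02] F [ 0.2 -1.   0.3] op 0.602 gf 0.0
```

View pics/i.png

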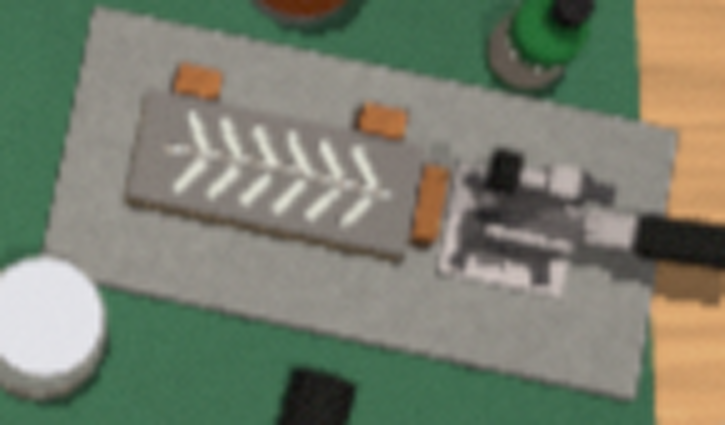

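The lino lies on the stack, carved side up and against the far stops. There may be a sliver of gap at the end stop (about (410,245) in the crop). I'll measure it relative to the stops.

```bash
cat >> h.py <<'E'
def flush(im):
    m,h=jigfit(im); hh=h.astype(int)
    # stop blobs -> true jig offset
    o=(hh[...,0]<17)&(hh[...,1]>130)&(hh[...,2]>120); o[:195]=0;o[238:]=0;o[:,:320]=0;o[:,390:]=0
    S=sorted([cast("top",cv2.minAreaRect(b)[0],46)[0] for b in blobs(o,10)],key=lambda s:-s[1])
    print("stops",[toj(s) for s in S],"expect 38,50 38,-50 0,-82")
    # lino: hue differs from jig laminate (12 vs 20); pixels at the centre line of each side
    prof=lambda a,b: [tuple(hh[int(round(v)),int(round(u))]) for u,v in proj("top",np.linspace(J(*a),J(*b),15))]
    L=((hh[...,0]<18)&(hh[...,1]<60)&(hh[...,2]<150)&(hh[...,2]>90))|((hh[...,2]>165)&(hh[...,1]<60))
    roi=np.zeros(L.shape,np.uint8); cv2.fillConvexPoly(roi,proj("top",[J(-48,-85,40),J(-48,90,40),J(38,90,40),J(38,-85,40)]).round().astype(np.int32),1)
    L=cv2.medianBlur((L&(roi>0)).astype(np.uint8),3)
    c=max(blobs(L,200),key=cv2.contourArea); r=rect("top",c,40); print("lino",toj(r[0]),r[1],r[2]-np.degrees(JA))
E
python3 - <<'E'
from h import *
flush(cv2.imread("pics/i_full.png")[:,:,::-1].copy())
movep(J(-30,112,105),[180,0,YP]); grip(0.2); movep(J(0,110,60),[180,0,YP])
pushy(15,98); print(toj(observe()["ee_pos"]))
pushy(15,93)
move_l(J(0,105,0)); move_l(J(-20,120,110),max_speed=250)
movep(J(-90,130,110),[180,0,YP]); 
im=capture("top"); cv2.imwrite("pics/j_full.png",im[:,:,::-1]); flush(im); st()
E
```

```text
stops [[37.5, 49.8], [37.5, -49.8], [-0.8, -82.1]] expect 38,50 38,-50 0,-82
lino [0.6, -3.9] (157.6300506591797, 64.1930160522461) 89.43569793701172
pushy True t33.7 p [536.7 -19.6   1.1] r [179.9  -0.2  78.2] F [1.  1.8 0.9] op 0.199 gf 1.7
[0.5, 88.3]
[0.5, 88.3]
pushy True t34.2 p [ 5.358e+02 -1.940e+01 -2.000e-01] r [-179.9   -0.3   78.4] F [1.1 1.9 1.5] op 0.198 gf 1.6
[-0.4, 88.4]
stops [[37.6, 43.4], [37.5, -49.8], [-0.9, -82.1]] expect 38,50 38,-50 0,-82
lino [-0.5, -14.8] (122.6469497680664, 64.77880859375) 91.4006561279297
 t35.5 p [456.4  39.6 109.4] r [-180.     0.    78.1] F [ 1.  -0.1 -0. ] op 0.200 gf 0.0
```

```bash
python3 - <<'E'
from h import *
from scipy.ndimage import map_coordinates
im=cv2.imread("pics/i_full.png").astype(float)
def edge(a,b,n=81):
    P=np.linspace(a,b,n); uv=proj("top",[J(*p) for p in P])
    v=np.stack([map_coordinates(im[...,k],[uv[:,1],uv[:,0]],order=1) for k in range(3)],1)
    return P,v
for x in(-20,-8,10,20):
    P,v=edge((x,65,40),(x,90,40),26); print("x",x,[tuple(int(t) for t in r) for r in v[::2]])
P,v=edge((-14,-66,40),(-14,-86,40),21); print("end",[tuple(int(t) for t in r) for r in v])
for y in (60,0,-60):
    P,v=edge((-22,y,40),(-46,y,40),25); print("y",y,[tuple(int(t) for t in r) for r in v[::2]])
E
```

```text
x -20 [(119, 126, 132), (119, 126, 132), (119, 125, 132), (117, 123, 129), (112, 119, 125), (109, 116, 121), (118, 125, 129), (137, 144, 147), (138, 144, 148), (137, 145, 148), (137, 145, 148), (138, 147, 149), (138, 146, 149)]
x -8 [(119, 125, 132), (119, 126, 132), (119, 126, 132), (117, 124, 131), (111, 118, 125), (102, 111, 116), (115, 122, 126), (132, 139, 142), (135, 142, 145), (137, 145, 148), (139, 147, 149), (139, 147, 149), (136, 145, 148)]
x 10 [(120, 126, 132), (120, 126, 132), (119, 125, 132), (117, 125, 130), (111, 120, 127), (113, 122, 128), (122, 131, 134), (134, 142, 145), (138, 147, 150), (140, 148, 151), (139, 147, 150), (138, 146, 149), (138, 146, 149)]
x 20 [(119, 125, 131), (119, 124, 130), (118, 124, 130), (117, 123, 130), (114, 120, 128), (110, 119, 125), (118, 127, 131), (134, 141, 143), (134, 141, 145), (134, 141, 145), (135, 142, 146), (139, 145, 149), (139, 146, 149)]
end [(116, 122, 128), (116, 123, 128), (117, 124, 128), (117, 124, 129), (116, 123, 129), (115, 122, 128), (113, 120, 127), (111, 117, 125), (101, 109, 120), (85, 96, 114), (69, 84, 109), (62, 85, 119), (57, 89, 133), (52, 92, 144), (54, 96, 150), (56, 99, 156), (57, 101, 158), (56, 101, 158), (56, 101, 158), (56, 100, 157), (56, 99, 155)]
y 60 [(120, 125, 132), (120, 126, 134), (118, 125, 132), (105, 112, 121), (83, 93, 104), (68, 81, 92), (91, 101, 108), (117, 125, 129), (135, 143, 146), (138, 144, 147), (137, 144, 147), (136, 144, 147), (136, 143, 147)]
y 0 [(124, 130, 135), (120, 124, 131), (115, 121, 127), (106, 114, 121), (86, 98, 108), (74, 88, 98), (87, 98, 106), (118, 126, 129), (134, 142, 144), (138, 145, 147), (136, 144, 146), (133, 141, 144), (133, 141, 144)]
y -60 [(116, 121, 128), (116, 121, 127), (113, 119, 124), (105, 112, 119), (83, 94, 102), (77, 89, 97), (90, 101, 107), (119, 127, 131), (132, 139, 142), (137, 144, 146), (137, 145, 146), (137, 144, 146), (136, 144, 146)]
```

The lino's far-end edge is at about y=74 and its near edge at about x=-29.5 along the whole length, so the stack is flush. Next is the clamp: grip the handle and follow its arc.

```bash
cat >> h.py <<'E'
DX,DY=2.,2.
def H(th,dz=0,R=100): f=1.16-th; return J(DX,DY-126-R*np.sin(f),50+R*np.cos(f)-33+dz)
def sweep(ths,v=60):
    for t in ths:
        move_l(H(t),max_speed=v); o=observe(); print("th%.2f"%t,"err",(o["ee_pos"]-H(t)).round(1),"F",o["contact_force"].round(1),"gf%.0f"%o["grip_force"],flush=True)
        if np.linalg.norm(o["contact_force"])>60: print("ABORT"); break
E
python3 - <<'E'
from h import *
move_l(J(-90,100,200),max_speed=250); movep(H(0,140),[180,0,YP]); grip(0.5); st("above")
move_l(H(0,30),max_speed=150); h=move_l(H(0),max_speed=40,max_force=6); st(f"at {h}")
if not h:
    grip(0); st("grip")
    if 0.15<observe()["opening"]<0.4: sweep([0.12,0.25])
E
```

```text
above t37.6 p [ 475.8 -316.7  197. ] r [180.   -0.   78.2] F [-0.4  0.2  0.2] op 0.500 gf 0.0
at False t39.4 p [ 475.5 -317.5   57. ] r [180.    0.   78.1] F [-0.6 -0.7  0.1] op 0.501 gf 0.0
grip t39.7 p [ 476.  -317.6   57.4] r [179.9   0.   78.1] F [0.7 0.5 3.1] op 0.243 gf 59.0
th0.12 err [0.5 0.2 0.1] F [ 4.3 -0.2 -1.9] gf60
th0.25 err [ 0.5  0.4 -0.1] F [ 5.4  1.  -2.6] gf60
```

Held well with low forces, so I'll sweep on to lock.

```bash
python3 - <<'E'
from h import *
sweep([0.4,0.55,0.7,0.85,1.0,1.1,1.18,1.25,1.28]); st("end")
s=capture("scene"); cv2.imwrite("pics/k.png",cv2.resize(s[130:270,90:290,::-1],None,fx=3.5,fy=3.5))
E
```

```text
th0.40 err [ 0.6  0.5 -0.2] F [ 6.1  1.8 -4. ] gf61
th0.55 err [ 0.5  0.5 -0.3] F [ 5.5  1.8 -3. ] gf63
th0.70 err [ 0.5  0.1 -0.3] F [ 5.9  0.4 -5.4] gf64
th0.85 err [ 0.4 -0.1 -0.3] F [ 6.1  0.7 -4.5] gf64
th1.00 err [ 0.3 -0.7 -0.1] F [ 5.8 -0.9 -4. ] gf65
th1.10 err [ 0.1 -1.7  0. ] F [ 4.1 -4.4 -4.3] gf65
th1.18 err [ 0.1 -2.1  0.2] F [ 4.4 -4.2 -1.9] gf64
th1.25 err [ 0.  -2.4  0.4] F [ 3.2 -5.1 -0.5] gf65
th1.28 err [ 0.1 -2.3  0.4] F [ 2.1 -4.8  2. ] gf65
end t43.5 p [ 496.9 -218.2  116.7] r [1.799e+02 1.000e-01 7.800e+01] F [ 2.1 -4.8  2. ] op 0.245 gf 64.6
```

View pics/k.png

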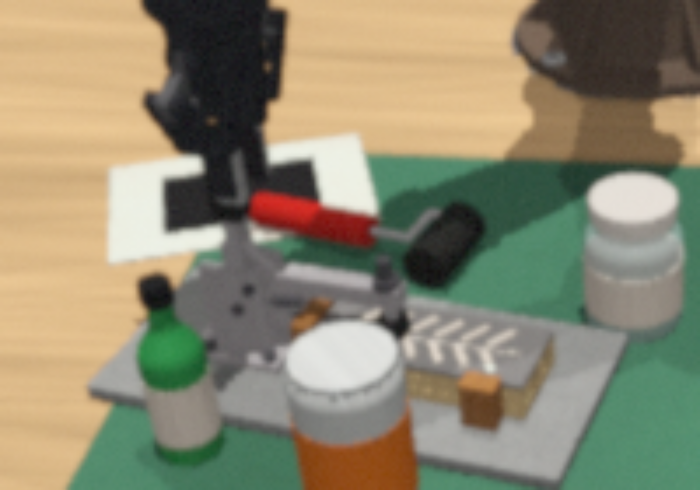

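The clamp arm is level with its pad on the lino. I felt no hard stop yet, so I'll push on until the force rises to be sure it's locked.

```bash
python3 - <<'E'
from h import *
for t in np.arange(1.30,1.45,0.02):
    move_l(H(t),max_speed=30); wait(0.1); o=observe(); print("%.2f"%t,toj(o["ee_pos"]),(o["ee_pos"]-H(t)).round(1),o["contact_force"].round(1),flush=True)
    if o["contact_force"][1]<-15: break
E
```

```text
1.30 [2.5, -112.1] [ 0.1 -2.1  0.5] [ 3.3 -4.2  1.8]
1.32 [2.5, -109.8] [ 0.2 -1.8  0.5] [ 2.8 -4.5  3. ]
1.34 [2.6, -107.3] [ 0.3 -1.3  0.4] [ 4.3 -4.7  2.7]
1.36 [2.5, -104.7] [ 0.4 -0.7  0.3] [ 3.6 -4.   3.4]
1.38 [2.5, -102.6] [ 0.4 -0.5  0.2] [ 3.5 -3.   2.5]
1.40 [2.6, -102.4] [ 0.1 -2.2  0.6] [ 2.1 -8.9  5.2]
1.42 [2.6, -102.3] [-0.3 -4.1  1. ] [ -0.1 -12.    8.2]
1.44 [2.7, -102.3] [-0.6 -5.9  1.5] [ -1.8 -17.4   9. ]
```

The hard stop came at y≈-102 after the force eased past dead centre, so the clamp is locked. The handle had slipped about 12 mm in the pads. I'll release, let the stack press, regrip centred and swing back.

```bash
python3 - <<'E'
from h import *
grip(0.5); move_l(H(1.25),max_speed=60); st("rel"); wait(2.6)
grip(0); st("regrip")
sweep([1.15,1.05,0.95,0.8,0.65,0.5,0.35,0.2,0.08,0.0],v=70)
for t in np.arange(-0.03,-0.3,-0.03):
    move_l(H(t),max_speed=40); o=observe(); print("%.2f"%t,toj(o["ee_pos"]),o["ee_pos"].round(1)[2],(o["ee_pos"]-H(t)).round(1),o["contact_force"].round(1),flush=True)
    if np.linalg.norm(o["contact_force"])>14: break
E
```

```text
rel t47.2 p [ 496.1 -219.4  116.7] r [180.  -0.  78.] F [ 0.5  0.5 -0. ] op 0.499 gf 0.0
regrip t50.1 p [ 496.7 -219.   116.8] r [180.    0.   78.1] F [ 2.8 -0.4  1.1] op 0.249 gf 59.6
th1.15 err [0.7 0.9 0.1] F [2.1 3.3 1.5] gf60
th1.05 err [0.5 0.  0. ] F [ 4.   1.2 -1.2] gf60
th0.95 err [ 0.4 -0.3 -0. ] F [ 5.3  0.9 -1.8] gf61
th0.80 err [ 0.5 -0.1  0. ] F [ 4.6  0.8 -0.6] gf61
th0.65 err [ 0.4 -0.3  0. ] F [4.5 0.8 1. ] gf61
th0.50 err [ 0.3 -0.7  0.1] F [5.6 0.5 0.7] gf61
th0.35 err [ 0.3 -0.9  0.2] F [ 4.9 -0.4  2.2] gf61
th0.20 err [ 0.3 -1.1  0.2] F [ 4.1 -1.4  1.7] gf61
th0.08 err [ 0.2 -1.3  0.3] F [ 3.9 -3.   3.7] gf61
th0.00 err [ 0.1 -1.5  0.3] F [ 4.9 -3.9  4.6] gf61
-0.03 [2.5, -218.2] 54.8 [ 0.2 -1.5  0.6] [ 3.6 -4.   5.9]
-0.06 [2.5, -219.3] 51.9 [ 0.2 -1.5  0.5] [ 3.6 -4.1  4.1]
-0.09 [2.5, -220.4] 49.1 [ 0.2 -1.6  0.6] [ 2.5 -3.7  4.9]
-0.12 [2.5, -221.2] 46.8 [ 0.2 -1.4  1.2] [ 1.5 -2.1 13.6]
-0.15 [2.7, -221.5] 45.6 [ 0.5 -1.   2.8] [-3.   6.8 37.6]
```

I felt the open stop. Now release, lift clear, and compare against the earlier pictures.

```bash
python3 - <<'E'
from h import *
grip(0.5); move_l(H(-0.12,0),max_speed=60); move_l(H(0,140),max_speed=150)
move_l(J(-120,-150,220),max_speed=300); st()
set_joints(list(np.array(observe()["joint_pos"])+[-70,0,0,0,0,0,0])) if 0 else movep([380,200,220],[180,0,YP]); st()
im=capture("top"); cv2.imwrite("pics/l_full.png",im[:,:,::-1]); flush(im)
a=cv2.imread("pics/i_full.png"); b=im[:,:,::-1]
cv2.imwrite("pics/l.png",np.vstack([cv2.resize(t[180:270,295:455],None,fx=3.3,fy=3.3,interpolation=cv2.INTER_CUBIC) for t in(a,b)]))
E
```

```text
t57.0 p [ 370.  -227.4  220. ] r [ 1.799e+02 -1.000e-01  7.820e+01] F [ 0.3 -0.3 -0.2] op 0.497 gf 0.0
 t58.6 p [380.7 198.9 219.9] r [180.   0.  78.] F [-0.5  0.1  0.7] op 0.499 gf 0.0
stops [[37.5, 49.8], [37.5, -49.8], [-0.9, -82.1]] expect 38,50 38,-50 0,-82
lino [0.2, -1.3] (153.07327270507812, 64.17206573486328) 90.21002044677735
```

View pics/l.png

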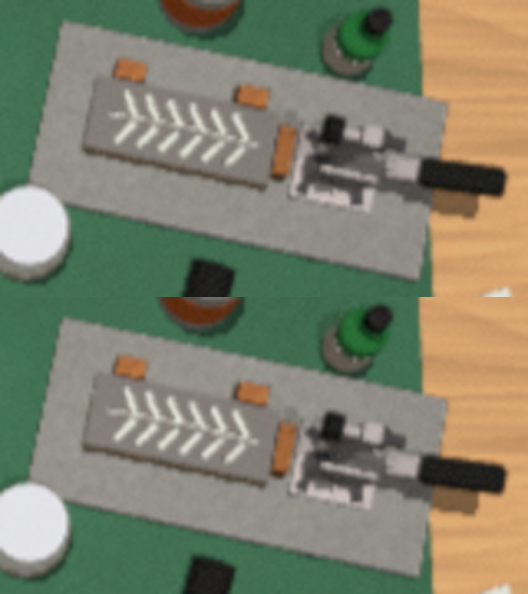

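The before (top) and after (bottom) views match. The handle is fully open again at (460,475), the stack is flush in the nest, and the jar and bottle have not moved.

```bash
python3 -c "
from plant import *
print(hand_in())"
```

```text
the job is handed in; nothing more can be done
None
```

I handed the job in at about 59 s. The last picture shows the lino, carved side up, flush on the two boards in the jig. The clamp was locked for about 3 s and swung fully back open, the gripper is clear, and the things near the jig look undisturbed. `hand_in()` returned no verdict.

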